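# Close the seasoning grinder and hold its dead-man plunger at slow speed

## Task

Put the loose lid on the bowl of the seasoning grinder, press it down until it is fully home on the rim with no orange collar showing, and let go of it. Only then push the banded plunger beside the bowl straight down with the fingers to its green slow-speed band, halfway (12 mm) down and not into the red, and keep it there for three seconds; finish while still holding it there, with the lid still home. Leave the jars and the tub standing where they are.

Things in the scene. Friction and masses are not known exactly. Their poses are not given: they have to be found in the camera images.
- grinder: white bench grinder, fixed to the worktop, 150 x 280 mm, 57 mm high body; origin at the centre of its underside, z up. The round steel bowl (112 mm across at the rim) stands on its +y half with its axis at y = +70 mm and its rim 110 mm above the worktop; the plunger stands on its -y half at y = -85 mm, in a black housing whose top is 75 mm above the worktop. Its yaw varies.
- bowl_rim (a point): centre of the bowl's mouth, level with the top of the steel rim (110 mm above the worktop); z up. The mouth is 102 mm across inside the wall and holds the orange collar, whose hole is 82 mm across.
- collar (a joint): downward travel in m of the orange safety collar in the bowl mouth: 0 = stands 8 mm proud of the steel rim (start), 0.008 = flush. It has no spring but a stiff slide: about 7 N to push down, and it stays where it is left. The lid's flange rests on it and pushes it down until the flange lies on the steel rim.
- lid: loose round grey lid, 0.12 kg, standing knob up on the worktop; origin at the centre of its underside, z up through the knob. From the underside up: spigot 74 mm across (tapered to 68 mm at the foot) and 10 mm high, that goes into the collar; flange 108 mm across from 10 to 18 mm; black cylindrical knob 28 mm across from 18 to 50 mm.
- lid_flange (a point): centre of the underside of the lid's flange, 10 mm above the lid's origin; coincides with bowl_rim when the lid is fully home, 8 mm above it when the lid only rests on the raised collar.
- lid_knob_top (a point): centre of the flat top of the lid's knob, 50 mm above the lid's origin
- plunger (a joint): downward travel in m of the sprung speed plunger, 0 = released (up), 0.024 = bottom stop. The spring pushes back with about 3 N at 0, 6 N at 0.012, 9 N at 0.024, and returns it when let go. Its stem is banded: white from 0 to 9 mm, green from 9 to 15 mm, red above; the band that stands at the housing's top edge tells the travel.
- plunger_top (a point): centre of the flat black plunger cap's top, 42 mm across; moves with the plunger; 111 mm above the worktop when released
- pepper_jar: bystander: glass spice jar with green label and dark cap, 45 mm across, 105 mm high, origin at the centre of its underside; it and the lid stand one on each side of the grinder, either way round
- chilli_jar: bystander: glass spice jar with green label and dark cap, 44 mm across, 105 mm high, behind the grinder on the right; origin at the centre of its underside
- wipes_tub: bystander: blue round tub, 72 mm across, 121 mm high, behind the grinder on the left; origin at the centre of its underside

How it is judged:
By the outcome, as a careful person would: the job done as asked, in the order asked, and still so for the second after the job is handed in, while the arm keeps its last pose, push and grip.
It also fails if it takes over 61 s, if anything falls off the work surface, if the arm or the gripper's body presses on something with over 40 N, if the wrist force passes 120 N, or if a joint passes its speed limit or range.

## Robot

A 7-joint arm with a two-finger parallel gripper is mounted at the origin on a cart in front of the work surface, level with it; the furniture and walls round the work are solid. World frame = base frame: x ahead of the robot, y to its left, z up, the work surface at z = 0. Lengths are in m, angles in rad, forces in N, time in s.
With the tool pointing down it reaches from about 0.375 to 0.925 m from the base axis. Payload 3.1 kg.
Tool frame: the origin (TCP) lies between the finger pads; the fingertips stand 19 mm ahead of it and the grasp point (between the pads) is the TCP; z points along the fingers, y is the line along which they close (so a half turn about z gives the same grasp; the last joint's range is limited). The gripper opens to 85 mm and grips with 20 to 120 N. Pads are 22 mm wide; open, the fingers measure 114 mm over their backs; the gripper's body (76 mm by 85 mm) begins 54 mm behind the grasp point. The pads swing forward as they close: fully open they stand 13 mm farther back than shut.
Start: joints at [1.239, 0.383, 0.044, 1.598, -0.018, 1.161, -0.05], TCP at [0.151, -0.632, 0.25] pointing down, gripper open.
Joint ranges: [-2.61, 2.61], [-0.41, 2.15], [-1.48, 1.57], [0, 2.5], [-1.57, 4.71], [0.05, 1.97], [-2.85, 2.85]. Speed limits (rad/s): [2.79, 2.79, 3.14, 3.14, 3.14, 3.14, 3.14].

## Interface

Orientations are given as a unit quaternion [x, y, z, w].
In Python, from bench import move_ptp, movel, move_j, move_gripper, pause, inverse_kinematics, read_camera, camera_params, MotionError, sign_off, look_for, tip_of, read_time_s, read_qpos, read_joint_vel, read_effort, read_eef_pos, read_tcp_rot, read_ft_force, read_ft_torque, read_finger_gap, read_grasp_force gives the robot as it stands. Calls block until the motion is done:
- move_ptp(position, orientation): joint-space move of the TCP to a pose.
- movel(position, orientation=None, speed=0.15): straight line of the TCP; orientation=None keeps the orientation; speed is the mean speed in m/s.
- move_j(angles): joint-space move.
- move_gripper(opening, effort=None): finger opening in m; effort is the grip in N (None keeps the last); returns when the fingers have stopped.
- pause(seconds).
- inverse_kinematics(position, orientation): joint angles nearest the present ones, or None.
- read_camera(name): name is "scene" or "side" or "wrist"; returns the picture (420x560x3 uint8, red, green, blue); there is no depth.
- camera_params(name): a dict with "K" (3x3 intrinsics, pixels), "camera_from_world" (4x4, takes a point from world to camera coordinates). Camera axes: x right, y down, z forward; pixel columns grow to the right and rows downward; lengths in m; the calibration is good to about 2 mm. The wrist camera is an equidistant fisheye: a pixel r from the principal point sees the ray r / f radians off the axis. A picture is of the moment at which its call begins: read the wrist's pose just before it. camera_params takes no time and is no camera call; for the wrist camera it gives the pose at the moment of the call.
A pose or a line that the arm cannot do raises MotionError and nothing moves.
- sign_off(): hands the job in; it is judged then, once.
Trained networks look in the newest picture that a camera, given by its name, has taken for a name from the list of things; names that differ only in an ending like _2 or _b are one class to them, and where a whole thing is asked for, a point or a joint stands for the part that bears it (a point fixed in the world has none). Each returns a list of dicts, best first, with "confidence" (0 to 1); they miss things now and then, are a little off and sometimes report something else, mostly with a low value. They report only what shows in the picture. A call takes as long as a camera call.
- look_for(camera, name): "at" ([column, row] in pixels, amid what is visible of it).
- tip_of(camera, name): "at" ([column, row] in pixels: a listed point, or the origin of a listed thing).
Readings, each from a call of its own:
- read_time_s(): time.
- read_qpos(): joint angles.
- read_joint_vel(): joint speeds.
- read_effort(): joint torques, N m.
- read_eef_pos(): TCP position.
- read_tcp_rot(): TCP orientation.
- read_ft_force(): force on the tool from outside, world axes, zero at the start.
- read_ft_torque(): the same for the moment, N m.
- read_finger_gap(): finger opening in m.
- read_grasp_force(): force on a finger pad.
Only numpy, scipy, OpenCV 4.12 (cv2) and the standard library are available. Lean on these libraries where they do the work, as an engineer would, in place of code of your own. Each camera call takes 0.05 s, during which the arm holds its last target. There are 200 camera calls.

## Working session

There is one attempt and no reset: what is moved stays moved. The work goes in short steps, each a Python script; the robot and the scene stay as the last script left them, time stands still between calls to the robot, and variables do not carry over. Pictures are saved under pics/ and viewed, at most 10 in all, crops included, and the job is handed in when it is done.

```bash
mkdir -p pics; ls; cat > h.py <<'E'
import numpy as np, cv2
from bench import *
def snap(cam,fn=None):
    im=read_camera(cam)
    if fn: cv2.imwrite('pics/'+fn,im[:,:,::-1])
    return im
def ray(cam,uv,P=None):
    P=P or camera_params(cam); K=np.array(P['K']);T=np.array(P['camera_from_world'])
    x=(uv[0]-K[0,2])/K[0,0]; y=(uv[1]-K[1,2])/K[1,1]
    if cam=='wrist':
        r=np.hypot(x,y); s=np.sin(r)/r if r>1e-9 else 1; d=np.array([x*s,y*s,np.cos(r)])
    else: d=np.array([x,y,1.])
    R=T[:3,:3]; d=R.T@d; return -R.T@T[:3,3], d/np.linalg.norm(d)
def atz(cam,uv,z,P=None):
    o,d=ray(cam,uv,P); return o+d*(z-o[2])/d[2]
def tri(rays):
    A=0;b=0
    for o,d in rays:
        M=np.eye(3)-np.outer(d,d);A=A+M;b=b+M@o
    return np.linalg.solve(A,b)
E
python3 - <<'E'
from h import *
a=snap('scene','s0.png');b=snap('side','d0.png')
cv2.imwrite('pics/both0.png',cv2.resize(np.hstack([a,b])[:,:,::-1],(800,300)))
Z=dict(lid_knob_top=.05,lid=0,plunger_top=.111,bowl_rim=.11,pepper_jar=0,chilli_jar=0,wipes_tub=0,grinder=0)
for n,z in Z.items():
  rs=[]
  for c in ('scene','side'):
    t=tip_of(c,n)[:2]
    for q in t: print(n,c,np.round(q['at'],1),round(q['confidence'],2),np.round(atz(c,q['at'],z),3))
    if t: rs.append(ray(c,t[0]['at']))
  if len(rs)==2: print('   tri',np.round(tri(rs),3))
print(read_time_s(),read_tcp_rot(),read_eef_pos())
for c in('scene','side'): print(np.round(ray(c,(280,210)),2))
E
```

```text
pics
lid_knob_top scene [179.8 305.1] 0.76 [0.474 0.348 0.05 ]
lid_knob_top side [267.8 311.4] 0.66 [0.465 0.347 0.05 ]
lid_knob_top side [282.6 180.6] 0.63 [ 0.646 -0.205  0.05 ]
   tri [0.463 0.352 0.059]
lid scene [180.  323.4] 0.66 [0.468 0.359 0.   ]
lid side [265.6 330.1] 0.96 [0.463 0.366 0.   ]
lid side [265.7 323.5] 0.61 [0.471 0.347 0.   ]
   tri [ 0.466  0.361 -0.002]
plunger_top scene [313.3 202.3] 0.53 [ 0.54  -0.094  0.111]
plunger_top side [302.3 187.8] 0.55 [ 0.541 -0.107  0.111]
   tri [ 0.535 -0.091  0.119]
bowl_rim scene [258.6 215.1] 0.89 [0.583 0.055 0.11 ]
bowl_rim scene [176.9 305.1] 0.19 [0.422 0.371 0.11 ]
bowl_rim side [270.1 213.1] 0.78 [0.585 0.054 0.11 ]
bowl_rim side [333.9 189.8] 0.64 [ 0.445 -0.139  0.11 ]
   tri [0.584 0.054 0.11 ]
pepper_jar scene [383.2 213.5] 0.93 [ 0.489 -0.321  0.   ]
pepper_jar side [331.8 190.5] 0.55 [ 0.485 -0.288  0.   ]
   tri [ 0.497 -0.329 -0.02 ]
chilli_jar scene [329.6 192.4] 0.71 [ 0.671 -0.265  0.   ]
chilli_jar side [285.5 180.6] 0.67 [ 0.663 -0.279 -0.   ]
   tri [ 0.651 -0.248  0.02 ]
wipes_tub scene [170.1 263.7] 0.89 [0.671 0.287 0.   ]
wipes_tub scene [382.  214.2] 0.41 [ 0.489 -0.316 -0.   ]
wipes_tub side [211.6 289.4] 0.95 [0.653 0.301 0.   ]
   tri [0.657 0.295 0.005]
grinder scene [285.5 241.7] 0.56 [ 0.559 -0.012  0.   ]
grinder side [287.7 229.5] 0.97 [ 0.553 -0.02   0.   ]
   tri [ 0.548 -0.005  0.013]
0.9 [9.93172549e-01 1.16654570e-01 8.63408809e-06 3.32584916e-06] [ 0.15060275 -0.63231869  0.25028975]
[[-0.34  0.61  0.92]
 [ 0.66 -0.45 -0.6 ]]
[[ 0.19  0.99  0.91]
 [ 0.28 -0.74 -0.61]]
```

View picture.

View pics/both0.png

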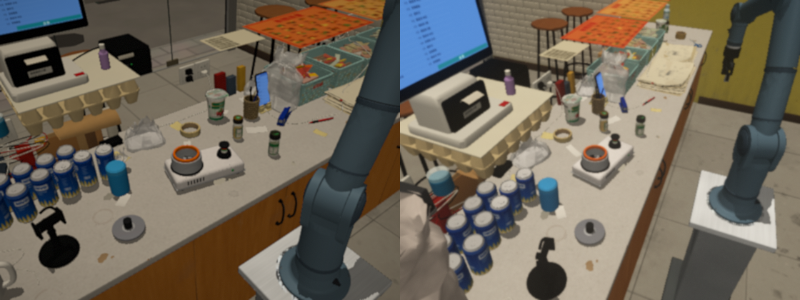

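```bash
python3 - <<'E'
from h import *
from scipy.spatial.transform import Rotation as R
P=camera_params('wrist');T=np.array(P['camera_from_world']);p=np.array(read_eef_pos());r=R.from_quat(read_tcp_rot())
print(P['K'],'cam in tool',r.inv().apply(-T[:3,:3].T@T[:3,3]-p),'\n',(T[:3,:3]@r.as_matrix()).round(2))
# IK feasibility for yaw options, tool down: x axis of tool at angle a
for pos in ([.465,.355,.20],[.465,.355,.035],[.584,.054,.15],[.584,.054,.3],[.538,-.098,.13],[.538,-.098,.3]):
  for a in range(-90,91,30):
    q=(R.from_euler('z',a,degrees=True)*R.from_quat([1,0,0,0])).as_quat()
    s=inverse_kinematics(pos,q); print(pos,a,None if s is None else np.round(s,2))
E
```

```text
[[325.1922621    0.         278.82918681]
 [  0.         325.1922621  209.57070271]
 [  0.           0.           1.        ]] cam in tool [ 7.46880989e-02  1.05031432e-04 -1.24076482e-01] 
 [[-0.    1.    0.  ]
 [-0.96  0.   -0.29]
 [-0.29 -0.    0.96]]
[0.465, 0.355, 0.2] -90 [ 0.21  0.65 -1.24  1.76  0.66  1.22  1.92]
[0.465, 0.355, 0.2] -60 [ 0.21  0.65 -1.24  1.76  0.66  1.22  2.45]
[0.465, 0.355, 0.2] -30 [-1.3   0.37  0.7   1.83 -0.28  1.04 -2.58]
[0.465, 0.355, 0.2] 0 [-0.94  0.32  0.26  1.82 -0.09  1.02 -2.21]
[0.465, 0.355, 0.2] 30 [ 0.01  0.47 -0.91  1.77  0.41  1.1  -2.09]
[0.465, 0.355, 0.2] 60 [ 0.12  0.55 -1.09  1.77  0.53  1.15 -1.65]
[0.465, 0.355, 0.2] 90 [ 0.04  0.49 -0.96  1.77  0.44  1.12 -1.06]
[0.465, 0.355, 0.035] -90 [ 0.19  1.02 -1.26  1.85  1.08  1.16  1.68]
[0.465, 0.355, 0.035] -60 [ 0.19  1.02 -1.26  1.85  1.08  1.16  2.2 ]
[0.465, 0.355, 0.035] -30 [-0.7   0.54 -0.03  1.89  0.02  0.72 -2.84]
[0.465, 0.355, 0.035] 0 [-0.15  0.66 -0.71  1.86  0.57  0.83 -2.73]
[0.465, 0.355, 0.035] 30 [-0.14  0.67 -0.72  1.86  0.58  0.84 -2.21]
[0.465, 0.355, 0.035] 60 [-
[... 1322 characters left out ...]
19  0.88 -1.62]
[0.538, -0.098, 0.13] 30 [ 0.51  0.38 -0.48  1.93  0.22  0.89 -1.12]
[0.538, -0.098, 0.13] 60 [ 0.55  0.39 -0.52  1.93  0.24  0.89 -0.62]
[0.538, -0.098, 0.13] 90 [ 0.59  0.39 -0.56  1.92  0.26  0.9  -0.11]
[0.538, -0.098, 0.3] -90 [-1.01  0.42  1.4   1.83 -0.44  1.27 -2.62]
[0.538, -0.098, 0.3] -60 [ 0.47  0.17 -0.41  1.77  0.07  1.21 -2.57]
[0.538, -0.098, 0.3] -30 [ 0.51  0.18 -0.45  1.77  0.08  1.21 -2.06]
[0.538, -0.098, 0.3] 0 [ 0.53  0.18 -0.48  1.77  0.09  1.21 -1.54]
[0.538, -0.098, 0.3] 30 [ 0.56  0.18 -0.51  1.77  0.1   1.21 -1.02]
[0.538, -0.098, 0.3] 60 [ 0.59  0.19 -0.55  1.77  0.1   1.21 -0.5 ]
[0.538, -0.098, 0.3] 90 [ 0.63  0.19 -0.58  1.77  0.11  1.22  0.01]
```

```bash
cat >> h.py <<'E'
from scipy.spatial.transform import Rotation as R
def yawq(a): return (R.from_euler('z',a,degrees=True)*R.from_quat([1,0,0,0])).as_quat()
def see(names,fn=None):
    P=camera_params('wrist'); snap('wrist',fn)
    for n,z in names.items():
        for q in tip_of('wrist',n)[:2]: print(n,np.round(q['at'],1),round(q['confidence'],2),np.round(atz('wrist',q['at'],z,P),4))
E
python3 - <<'E'
from h import *
print(atz('scene',(84,340),0),atz('scene',(60,355),0))
Z=dict(plunger_top=.111,bowl_rim=.11,grinder=0)
print(read_time_s())
move_ptp([.52,0.0,.30],yawq(60)); see(Z,'w1.png')
move_ptp([.44,.30,.22],yawq(60)); see(dict(lid_knob_top=.05,lid=0,lid_flange=.01),'w2.png')
a=cv2.imread('pics/w1.png');b=cv2.imread('pics/w2.png')
cv2.imwrite('pics/w12.png',cv2.resize(np.hstack([a,b]),(800,300)))
print(read_time_s())
E
```

```text
[ 5.54828425e-01  5.56580410e-01 -1.11022302e-16] [0.54528848 0.61325862 0.        ]
0.9
plunger_top [347.1 255.1] 0.59 [ 0.5465 -0.1014  0.111 ]
plunger_top [353.4 338.3] 0.32 [ 0.5048 -0.2121  0.111 ]
bowl_rim [299.4 113.1] 0.66 [0.5738 0.0528 0.11  ]
bowl_rim [439.5 271.3] 0.41 [ 0.6356 -0.1833  0.11  ]
grinder [313.7 162.6] 0.6 [ 0.5638 -0.0168  0.    ]
lid_knob_top [274.8 125. ] 0.79 [0.4697 0.3552 0.05  ]
lid [493.6 338.1] 0.71 [ 0.62   -0.0977  0.    ]
lid [273.7 119.1] 0.63 [0.4703 0.3598 0.    ]
lid_flange [273.  123.9] 0.63 [0.4675 0.356  0.01  ]
5.1167
```

View pics/w12.png

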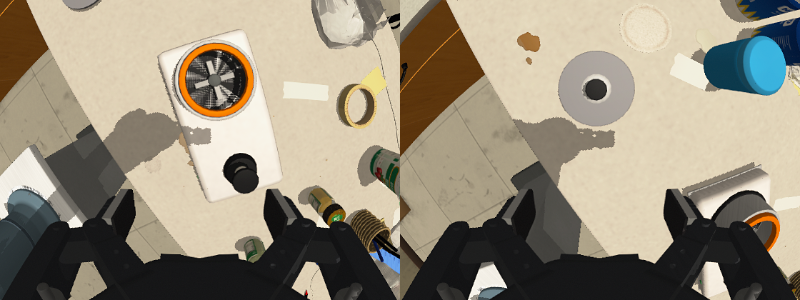

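```bash
python3 - <<'E'
from h import *
P=camera_params('wrist');T=np.array(P['camera_from_world']);p=np.array(read_eef_pos());r=R.from_quat(read_tcp_rot())
print(p,(r*R.from_quat(yawq(60)).inv()).as_rotvec())
def fit(m,near):
    n,l,s,c=cv2.connectedComponentsWithStats(m.astype('uint8'))
    i=min((i for i in range(1,n) if s[i,4]>150),key=lambda i:np.hypot(*(c[i]-near)))
    cs,_=cv2.findContours((l==i).astype('uint8'),cv2.RETR_EXTERNAL,cv2.CHAIN_APPROX_NONE)
    e=cv2.fitEllipse(max(cs,key=len)); print(e,s[i]); return e[0]
def pts(P,uv,z): print(np.round(atz('wrist',uv,z,P),4))
im=cv2.imread('pics/w2.png').astype(int); v=im.max(2)
pts(P,fit(v<70,(275,125)),.05)
g=(v>100)&(v<185)&(im.max(2)-im.min(2)<25); pts(P,fit(g,(275,123)),.018)
T1=T.copy(); T1[:3,3]=-T[:3,:3]@(-T[:3,:3].T@T[:3,3]+np.array([.52,0,.30])-p); P1=dict(K=P['K'],camera_from_world=T1)
im=cv2.imread('pics/w1.png').astype(int)
o=(im[:,:,2]>180)&(im[:,:,0]<80)&(im[:,:,1]<170); pts(P1,fit(o,(300,112)),.118)
pts(P1,fit(im.max(2)<60,(340,245)),.111)
c=cv2.imread('pics/w1.png')[190:290,280:400]; cv2.imwrite('pics/c.png',cv2.resize(c,None,fx=5,fy=5,interpolation=cv2.INTER_CUBIC))
E
```

```text
[0.44133018 0.29854874 0.22016797] [-0.00046526 -0.00075506 -0.00331639]
((273.95574951171875, 124.97544860839844), (28.277313232421875, 29.182401657104492), 87.78499603271484) [259 111  31  29 688]
[0.4691 0.3556 0.05  ]
((274.5858459472656, 123.49006652832031), (104.77223205566406, 105.63813018798828), 83.09234619140625) [ 221   71  107  106 7581]
[0.4693 0.3558 0.018 ]
((302.3795471191406, 111.83234405517578), (101.91951751708984, 103.37068176269531), 105.55950164794922) [ 251   61  104  103 2440]
[0.5765 0.0543 0.118 ]
((337.87274169921875, 241.3512725830078), (45.02485656738281, 57.261199951171875), 156.73573303222656) [ 313  214   49   57 2017]
[ 0.5449 -0.0802  0.111 ]
```

View pics/c.png

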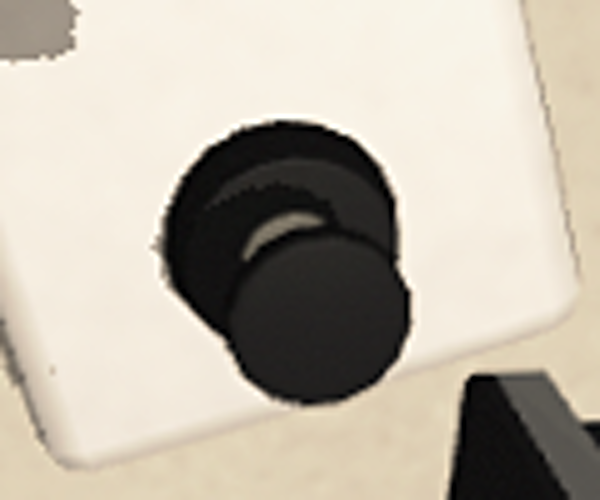

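```bash
python3 - <<'E'
from h import *
T=np.array(camera_params('wrist')['camera_from_world']);Rt=T[:3,:3]
p=np.array(read_eef_pos())
T[:3,3]+=-Rt@(np.array([.52,0,.30])-p)
P1=dict(K=camera_params('wrist')['K'],camera_from_world=T)
print('plunger',atz('wrist',(343.8,253),.111,P1))
q=yawq(60)
move_gripper(.05,60); move_ptp([.469,.3557,.11],q); print(read_eef_pos())
movel([.469,.3557,.042],q,.08); pause(.2); print(read_eef_pos(),read_ft_force())
move_gripper(.02,60); print(read_finger_gap(),read_grasp_force(),read_eef_pos())
movel([.469,.3557,.10],q,.1); movel([.469,.3557,.27],q,.2)
pause(.2); print(read_finger_gap(),read_ft_force(),read_eef_pos(),read_time_s())
snap('side','d1.png')
E
```

```text
plunger [ 0.54446646 -0.09577937  0.111     ]
[0.46850885 0.3559609  0.1100934 ]
[0.46936973 0.35608719 0.04263786] [-0.45366786  0.15277148  0.53221292]
0.026113270225055156 59.37987737241201 [0.46934543 0.35604957 0.04256748]
0.026110841563377504 [-0.58441134 -1.02714859 -0.48682669] [0.46841976 0.35501417 0.26837564] 9.6
```

```bash
python3 - <<'E'
from h import *
q=yawq(60)
movel([.511,-.058,.29],q,.25); pause(.4)
P=camera_params('wrist'); p=read_eef_pos(); im=snap('wrist','w3.png').astype(int)
o=((im[:,:,0]>180)&(im[:,:,2]<80)&(im[:,:,1]<170)).astype('uint8')
n,l,s,c=cv2.connectedComponentsWithStats(o); i=1+s[1:,4].argmax()
cs,_=cv2.findContours((l==i).astype('uint8'),0,1); e=cv2.fitEllipse(max(cs,key=len)); print(p,e,s[i],atz('wrist',e[0],.118,P))
print(read_time_s())
E
```

```text
[ 0.51100988 -0.05772424  0.28999246] ((281.6548767089844, 55.72018814086914), (101.95834350585938, 107.86589050292969), 92.0873794555664) [ 228    5  109  103 2526] [0.57614074 0.05110167 0.118     ]
11.9167
```

View pics/w3.png

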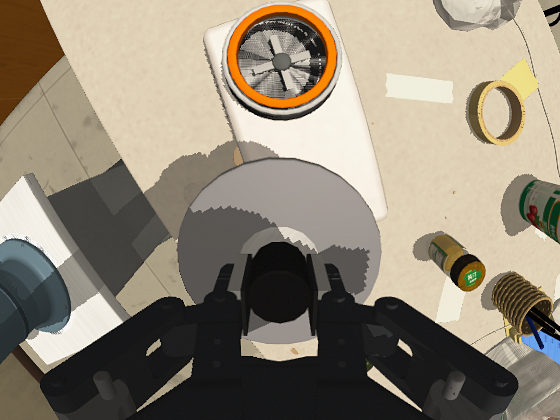

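```bash
python3 - <<'E'
from h import *
q=yawq(60); x,y=.5763,.0527
movel([x,y,.23],q,.2); pause(.3); f0=np.array(read_ft_force()); movel([x,y,.168],q,.1); pause(.2)
print(read_eef_pos())
for z in np.arange(.164,.1375,-.002):
    movel([x,y,z],q,.03); f=np.array(read_ft_force())-f0
    print(round(z,4),np.round(read_eef_pos(),4),f.round(1))
    if f[2]>22 or np.hypot(f[0],f[1])>12: break
print(read_time_s()); 
a=snap('scene'); b=snap('side')
A=cv2.resize(a[160:270,190:340,::-1],(400,293),interpolation=2);B=cv2.resize(b[150:260,210:360,::-1],(400,293),interpolation=2)
cv2.imwrite('pics/p1.png',np.hstack([A,B]))
E
```

```text
[0.57700186 0.05286849 0.16893164]
0.164 [0.5761 0.0526 0.1638] [ 0.6  0.2 -1.3]
0.162 [0.5761 0.0527 0.1618] [ 1.3 -0.  -0.2]
0.16 [0.5762 0.0527 0.1598] [-0.1 -0.6 -0.3]
0.158 [0.5762 0.0527 0.1578] [-0.5  0.  -0.4]
0.156 [0.5761 0.0526 0.1558] [ 0.2  0.4 -0.9]
0.154 [0.5762 0.0527 0.1538] [ 0.7 -0.1  0.2]
0.152 [0.5761 0.0526 0.1518] [ 0.4 -0.  -0.3]
0.15 [0.5767 0.0528 0.1502] [ 1.5 -1.2 -0. ]
0.148 [0.5767 0.0528 0.1487] [-0.8 -0.1  5.7]
0.146 [0.5768 0.0528 0.1467] [-1.3  0.1  5.6]
0.144 [0.5767 0.0528 0.1446] [ 0.1 -0.9  6.2]
0.142 [0.5767 0.0528 0.1425] [1.1 0.6 5.4]
0.14 [0.5768 0.0529 0.1424] [-4.6 -1.  15.1]
0.138 [0.5768 0.0528 0.1424] [-8.2 -2.3 24.6]
17.575
```

View pics/p1.png

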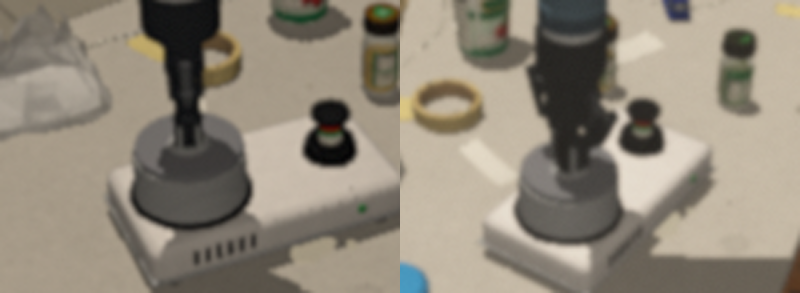

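```bash
python3 - <<'E'
from h import *
q=yawq(60); x,y=.5763,.0527
movel([x,y,.1423],q,.03); print(np.round(read_ft_force(),1))
move_gripper(.055,60); pause(.2); print(read_finger_gap(),read_grasp_force(),np.round(read_ft_force(),1))
movel([x,y,.21],q,.08); movel([x,y,.26],q,.15)
move_gripper(0,40)
movel([.4995,-.1737,.26],q,.25); pause(.4)
print(read_finger_gap(),read_eef_pos())
see(dict(plunger_top=.111,lid_knob_top=.15,lid_flange=.11),'w4.png')
print(read_time_s())
E
```

```text
[-1.8 -0.   6.4]
0.05524479105372959 0.0 [-0.  -0.5  0.1]
-2.561926021113182e-05 [ 0.49970304 -0.17309065  0.25999721]
plunger_top [281.8  98. ] 0.57 [ 0.5448 -0.0988  0.111 ]
22.3167
```

View pics/w4.png

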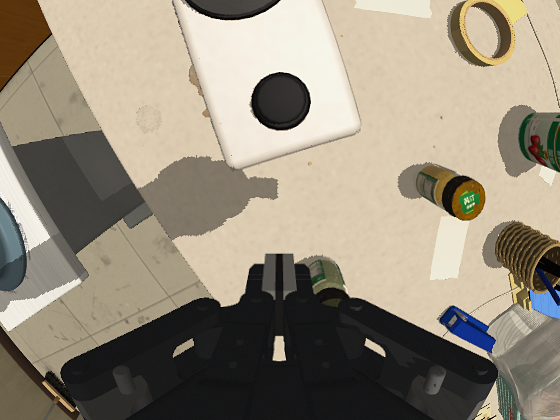

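```bash
python3 - <<'E'
from h import *
q=yawq(60); x,y=.544,-.099
movel([x,y,.18],q,.15); pause(.3); f0=np.array(read_ft_force()); movel([x,y,.138],q,.06);pause(.2)
for z in np.arange(.135,.1255,-.001):
    movel([x,y,z],q,.03); f=np.array(read_ft_force())-f0; p=read_eef_pos()
    print(round(z,4),np.round(p,4),f.round(1))
    if f[2]>2: break
print(read_time_s())
a=snap('scene'); b=snap('side')
A=cv2.resize(a[160:270,190:340,::-1],(400,293),interpolation=2);B=cv2.resize(b[150:260,210:360,::-1],(400,293),interpolation=2)
cv2.imwrite('pics/p2.png',np.hstack([A,B]))
E
```

```text
0.135 [ 0.5438 -0.099   0.1348] [ 1.1 -0.2  0.4]
0.134 [ 0.544  -0.099   0.1339] [ 0.6 -0.9 -1.1]
0.133 [ 0.5439 -0.099   0.1329] [ 0.9 -1.3 -1. ]
0.132 [ 0.5439 -0.099   0.1319] [ 0.9  0.2 -0.3]
0.131 [ 0.5439 -0.099   0.1309] [ 0.7 -0.5 -0.2]
0.13 [ 0.5442 -0.099   0.1303] [-0.8  0.4  1.8]
0.129 [ 0.5442 -0.099   0.1292] [ 0.4 -0.6  3.1]
26.3583
```

View pics/p2.png

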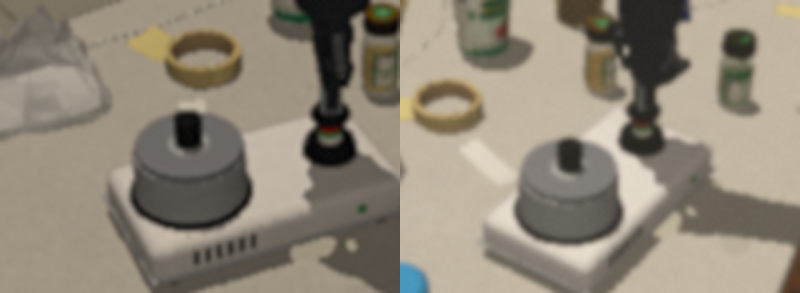

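```bash
python3 - <<'E'
from h import *
q=yawq(60); x,y=.544,-.099
movel([x,y,.1175],q,.02); pause(.3); z=read_eef_pos()[2]; print(z,read_ft_force())
if abs(z-.1182)>.0007: movel([x,y,.1175+.1182-z],q,.02)
pause(.2)
a=snap('scene'); b=snap('side'); t=read_time_s()
A=cv2.resize(a[180:240,290:340,::-1],(400,480),interpolation=2);B=cv2.resize(b[150:260,210:360,::-1],(400,480),interpolation=2)
cv2.imwrite('pics/p3.png',np.hstack([A,B]))
pause(1.5); print(read_eef_pos(),read_ft_force(),t,read_time_s())
E
```

```text
0.11767628266986957 [-1.31759723 -0.35311541  5.54163264]
[ 0.54426237 -0.09900122  0.11768477] [-1.39221333  0.16406994  6.56682543] 27.7833 29.2833
```

View pics/p3.png

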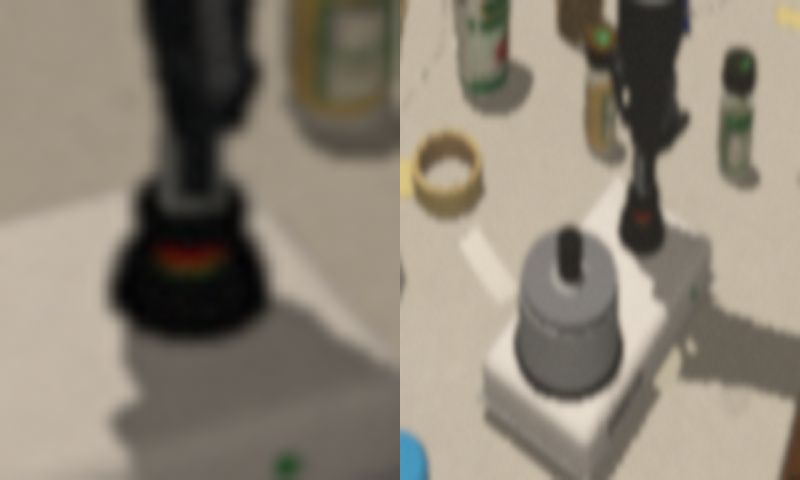

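The lid is home with no orange showing. The green band sits at the housing edge, near pixel (190,268), with red above it. Force is about 6 N, which matches 12 mm of travel.

```bash
python3 - <<'E'
from h import *
pause(2.5); print(read_eef_pos(),read_ft_force(),read_time_s()); print(sign_off())
E
```

```text
[ 0.54426703 -0.09901501  0.11768441] [-1.32088399  0.23920952  5.48199475] 31.7833
the job is handed in; nothing more can be done
None
```

I handed the job in at 31.8 s: the lid is fully home on the rim and released, and the fingers held the plunger in its green band (about 12.5 mm down) for over three seconds and hold it there still; the arm touched none of the jars or the tub.

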